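# File a garment template in the clamped rack

## Robot

A 6-joint arm with a two-finger parallel gripper is mounted at the origin on the work surface. World frame = base frame: x ahead of the robot, y to its left, z up, the work surface at z = 0. Lengths are in m, angles in rad, forces in N, time in s.
With the tool pointing down it reaches from about 0.375 to 0.9 m from the base axis. Payload 3.1 kg.
Tool frame: the origin (TCP) lies at the very end of the fingers, on their centre line; the grasp point (between the pads) lies 19 mm behind it (tcp_to_grasp is the distance from the TCP to the grasp point, in m); z points along the fingers, y is the line along which they close (so a half turn about z gives the same grasp; the last joint's range is limited). The gripper opens to 85 mm and grips with 20 to 120 N. Pads are 22 mm wide; open, the fingers measure 114 mm over their backs; the gripper's body (76 mm by 85 mm) begins 54 mm behind the grasp point. The pads swing forward as they close: fully open they stand 13 mm farther back than shut.
Start: joints at [-1.431, 0.527, 1.433, -0, 1.181, -0.178], TCP at [0.196, -0.593, 0.231] pointing down, gripper open.
Joint ranges: [-3.08, 3.08], [-0.75, 2.2], [0.22, 2.44], [-1.43, 4.57], [0, 2.65], [-2.85, 2.85]. Speed limits (rad/s): [2.79, 2.79, 3.14, 3.14, 3.14, 3.14].

## Interface

Orientations are given as a unit quaternion [w, x, y, z].
In Python, from bench import get_obs, get_image, camera_params, hand_in, tcp_to_grasp gives the robot as it stands.
- The arm moves only by the tool step_arm, never from a script. Its argument "moves" is a list that holds one entry, the list of rows, each a list of 7 numbers: the shift along the tool's x, y, z scaled (see below), then the turn, a rotation vector about the tool's x, y, z scaled (see below), then the opening, from 0 (shut) to 1 (fully open). A call has 1 to 12 rows; each row is the pose to reach, as a shift and turn from the pose commanded when the call began, along the tool's axes at that moment; what a row does not reach only later rows make up. The controller multiplies each number of a shift by 0.1 m and each number of a turn by 60 degrees. A row lasts 1/10 s, in which the tool goes at most 50 mm and 8.59 degrees, less where a joint would pass 70% of its speed; a pose out of reach is approached as far as the arm can. A call with a number of a shift or a turn outside -1 to 1 is refused whole. A call with a gripper value outside its range is refused whole. The fingers move at their own pace and stop on an object; "grip_force" is the grip in N (left out, the last holds). Time passes only in rows, so rows that repeat a pose let the fingers close. It gives the time, the measured TCP pose, the force, the opening and the grip force at its end, in the units of the state.
- get_obs(): the state, without advancing time (a new reading comes with each control period).
- get_image(name): name is "scene" or "top" or "wrist"; returns the picture (384x512x3 uint8, red, green, blue); there is no depth.
- camera_params(name): a dict with "vfov" (degrees; the focal length in pixels is half the picture's height over the tangent of half this angle, whatever the lens; pixels are square), "cx", "cy" (the principal point, pixels), "rvec" (rotation vector, rad) and "tvec" (3), from world to camera coordinates, as OpenCV has them. Camera axes: x right, y down, z forward; pixel columns grow to the right and rows downward; lengths in m; the calibration is good to about 2 mm. A picture is of the moment at which its call begins: read the wrist's pose just before it. camera_params takes no time and is no camera call; for the wrist camera it gives the pose at the moment of the call.
- hand_in(): hands the job in; it is judged then, once.
The state is a dict: "time_s": time; "q": joint angles; "qvel": joint speeds; "joint_torque": joint torques, N m; "position": TCP position; "tcp_rot": TCP orientation; "ft_force": force on the tool from outside, world axes, zero at the start; "wrist_torque": the same for the moment, N m; "grip_width": finger opening in m; "finger_force": force on a finger pad.
Only numpy, scipy, OpenCV 4.12 (cv2) and the standard library are available. Lean on these libraries where they do the work, as an engineer would, in place of code of your own. Each camera call takes 0.05 s, during which the arm holds its last target. There are 200 camera calls.

## Task

The tall shouldered template standing in the small block belongs in the template rack. Loosen the rack's clamp knob (anticlockwise), draw the sliding keeper well back, stand the template on its wide edge right down in the rack's free slot beside the two filed templates, then slide the keeper up snug against it and turn the knob clockwise until it is fully tight again. Leave the filed templates in their slots and do not knock the other things on the table about.

Things in the scene. Friction and masses are not known exactly. Their poses are not given: they have to be found in the camera images.
- rack: Dark wooden rack, fixed, 110 (x) x 300 (y) mm. Origin: mid-width, on the table; the row runs along y. Fixed end 85 high at y -125 to -115. Three grooves along x, open-ended, 11 wide (15 in the top 5), floor 4 and rims 39 above the table, at y -85, -55 (both filled) and -25 (free). From y -18 to 175 a flat bed, 39 high, carries the keeper.
- free_slot (a point): Middle of the floor of the free groove, 4 above the table; axes as the rack's (x along the groove, y along the row).
- keeper_face (a point): Middle of the aluminium keeper's flat face that bears on the templates, 59.5 above the table; the keeper lies on its +y side; axes as the rack's. The face plate is 90 wide, 8 thick, 40 to 85 high; behind it a foot 70 wide, 55 high reaches to y 110 and has a round boss 40 across that carries the knob.
- keeper (a joint): Slide of the keeper in m, 0 to 0.095, growing to the rack's +y (away from the templates). At 0 its face is at rack y -47 (next to the filed templates, over the free slot); at 0.026 it touches a template standing in the middle of the free slot.
- knob_grip (a point): On the knob's axis, 72 beyond keeper_face in y, 117.5 above the table, the height to grip. The black knob has a disc 44 across (86.5 to 94.5 high) and on it an upright bar, 42 long, 14 thick, to 126.5 high. The bar's length lies along this point's y, its thickness along x; they turn with the knob.
- clamp_knob (a joint): Clamp knob in rad, 0 (fully loose, bar along the row) to 1.45 (fully tight, bar nearly across), growing clockwise from above. The clamp bites above about 0.8 and then the keeper cannot be slid; it starts tight. The knob stays where it is left.
- template: Tall plywood template, 8 thick (y), 130 high (z), 70 g: lower part 90 wide (x) up to 65 high, then a neck 45 wide to the top. Origin: middle of its lower edge. It starts upright in the stand. It looks the same turned by half a turn.
- stand: Small wooden block fixed to the table, 100 (x) x 60 (y) x 26 mm, with a groove 12 wide along its x, floor 8 above the table, that holds the template at the start. Origin: middle of its underside.
- filed_a: Filed plywood template, rectangle 80 (x) x 8 (y) x 75 (z) mm, in the rack. Origin: middle of its lower edge.
- filed_b: Filed plywood template, 88 wide, stepped to 60 wide, 8 (y) x 65 (z) mm, in the rack. Origin: middle of its lower edge.
- button_tin: Open steel tin, 84 across, 50 high. Origin: middle of its underside.
- flask: Steel flask, 68 across, 200 high. Origin: middle of its underside.
- case: Spectacle case, 60 x 150 x 35 mm (x, y, z). Origin: middle of its underside.
- spool_a: Thread spool, 32 across, 42 high. Origin: middle of its underside.
- spool_b: Thread spool like spool_a.
- scissors: Scissors lying flat, about 190 long (x), 10 thick, blades to +x. Origin: on the pivot, underside.
Not all that is in view belongs to the job. Leave any turquoise look-alike of the template alone.

How it is judged:
On the way, in this order (a step that is already met when the one before it is completed fails the run):
1. the clamp knob is loosened (value of joint clamp_knob below 0.75 rad), for 0.05 s.
2. the keeper is drawn back clear of the free slot (value of joint keeper above 0.045 m), for 0.05 s.
3. the template stands down in the free slot (x of template in the frame of free_slot between -0.02 and 0.02 m and y of template in the frame of free_slot between -0.006 and 0.006 m and z of template in the frame of free_slot between -0.004 and 0.004 m and angle between template's own z axis and vertical below 0.14 rad and angle between the y axis of template and the y axis of rack, either way round below 0.2 rad), for 0.2 s.
4. the keeper is slid up against the template (y of template in the frame of keeper_face between -0.0085 and 0 m), for 0.05 s.
5. the clamp knob is tight (value of joint clamp_knob above 1.1 rad), for 0.1 s.
At the end, for the whole second after the job is handed in: The template stands upright (within 8 degrees) in the free slot, on its floor (within 4 mm), within 20 mm of the middle along the slot; the keeper's face is no more than 4.5 mm from it; the clamp knob is tight (above 1.1 rad); the filed templates are still down in their slots; all at rest (all of step 3 and all of step 4 and value of joint clamp_knob above 1.1 rad and linear speed of template below 0.02 m/s and z of each of filed_a, filed_b in the frame of free_slot below 0.01 m); the robot touches nothing.
It fails at once if a filed template is pulled or knocked out of its slot (distance of any of filed_a, filed_b from where it was at the start of the episode above 0.025 m).
It fails at once if another thing on the table is knocked about (moved more than 40 mm) (distance of any of flask, button_tin, case, spool_a, spool_b, scissors from where it was at the start of the episode above 0.04 m).
It also fails if it takes over 69 s, if anything falls off the work surface, if the arm or the gripper's body presses on something with over 40 N, if the wrist force passes 120 N, or if a joint passes its speed limit or range.

## Working session

There is one attempt and no reset: what is moved stays moved. The work goes in short steps, Python scripts to look and compute and a tool call to move; the robot and the scene stay as the last step left them, time stands still between calls to the robot, and variables do not carry over. Pictures are saved under pics/ and viewed, at most 10 in all, crops included, and the job is handed in when it is done.

Besides the shell and the picture viewer there is one more tool, called after ">>>" as name(argument=value, ...) on one line, values as JSON. step_arm: Moves the arm, as the interface text tells. Shifts and turns lie within -1 to 1; 1 stands for 0.1 m of shift or 60 degrees of turn. Its arguments: {"type":"object","properties":{"moves":{"type":"array"},"grip_force":{"type":"number"}},"required":["moves"]}

```bash
ls; mkdir -p pics; python3 - <<'E'
from bench import *
import cv2,numpy as np
for n in("scene","top"):
    im=get_image(n); cv2.imwrite(f"pics/{n}0.png",im[:,:,::-1]); print(n,camera_params(n))
o=get_obs();print(o["time_s"],o["position"],o["tcp_rot"],tcp_to_grasp)
E
```

```text
pics
scene {'vfov': 42.50041766965171, 'cx': 256.39809124667187, 'cy': 191.04661015357232, 'rvec': array([ 1.34649011,  2.45910275, -0.71125723]), 'tvec': array([ 0.26900663, -0.40493438,  1.55469615])}
top {'vfov': 46.67612754914937, 'cx': 250.81181046941467, 'cy': 196.23170079305768, 'rvec': array([ 2.08917592, -2.14249913,  0.2072174 ]), 'tvec': array([0.0471563 , 0.58377974, 1.29831518])}
0.1 [ 0.19583327 -0.59284784  0.23042552] [-9.76295864e-04  9.87322383e-01  1.58724788e-01  2.73695125e-05] 0.0187
```

View pics/scene0.png

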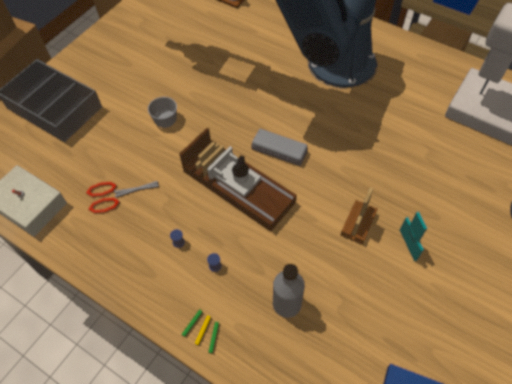

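View pics/top0.png

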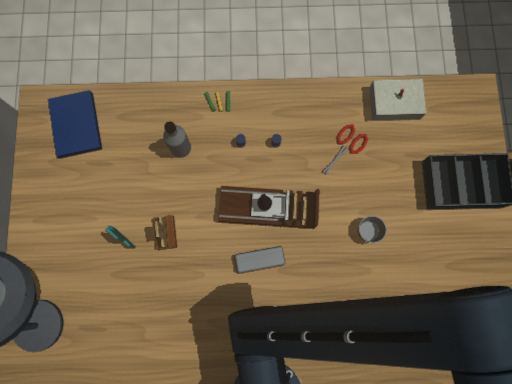

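Top view: candidates are the plywood template in the brown block at (160,233) and the turquoise look-alike at (120,237). The plywood one, standing in the block, is the one meant. The rack is at (220–318, 208), with its fixed end on the right. I'll confirm in an enlarged crop.

```bash
cat > h.py <<'E'
from bench import *
import cv2,numpy as np
from scipy.spatial.transform import Rotation as R
def cam(n):
    p=camera_params(n); f=192/np.tan(np.radians(p['vfov']/2))
    return np.array([[f,0,p['cx']],[0,f,p['cy']],[0,0,1]]),np.array(p['rvec'],float),np.array(p['tvec'],float)
def ray(c,uv,z):
    K,r,t=c; M=R.from_rotvec(r).as_matrix(); o=-M.T@t
    d=np.linalg.inv(K)@np.c_[np.atleast_2d(uv),np.ones(len(np.atleast_2d(uv)))].T
    d=(M.T@d).T
    return o+d*((z-o[2])/d[:,2])[:,None]
def proj(c,P): return cv2.projectPoints(np.atleast_2d(np.array(P,float)),c[1],c[2],c[0],None)[0][:,0]
def tri(c1,u1,c2,u2):
    def PM(c): return c[0]@np.c_[R.from_rotvec(c[1]).as_matrix(),c[2]]
    X=cv2.triangulatePoints(PM(c1),PM(c2),np.array(u1,float).reshape(2,1),np.array(u2,float).reshape(2,1));return (X[:3]/X[3]).ravel()
E
python3 - <<'E'
from h import *
a=cv2.imread("pics/top0.png")[180:255,100:330];b=cv2.imread("pics/scene0.png")[120:255,170:390]
a=cv2.resize(a,(690,225),interpolation=cv2.INTER_CUBIC);b=cv2.resize(b,None,fx=2.7,fy=2.7,interpolation=cv2.INTER_CUBIC)
o=np.zeros((225+b.shape[0],690,3),np.uint8);o[:225]=a;o[225:,:b.shape[1]]=b;cv2.imwrite("pics/crop1.png",o);print(o.shape)
t=cam("top")
print(ray(t,[[220,189],[315,192],[317,227],[220,223]],.039).round(3))
print(ray(t,[[165,216],[176,216],[176,248],[156,218]],.026).round(3))
E
```

```text
(589, 690, 3)
[[ 0.614  0.127  0.039]
 [ 0.597 -0.167  0.039]
 [ 0.488 -0.167  0.039]
 [ 0.508  0.129  0.039]]
[[0.536 0.3   0.026]
 [0.535 0.266 0.026]
 [0.436 0.265 0.026]
 [0.53  0.327 0.026]]
```

View pics/crop1.png

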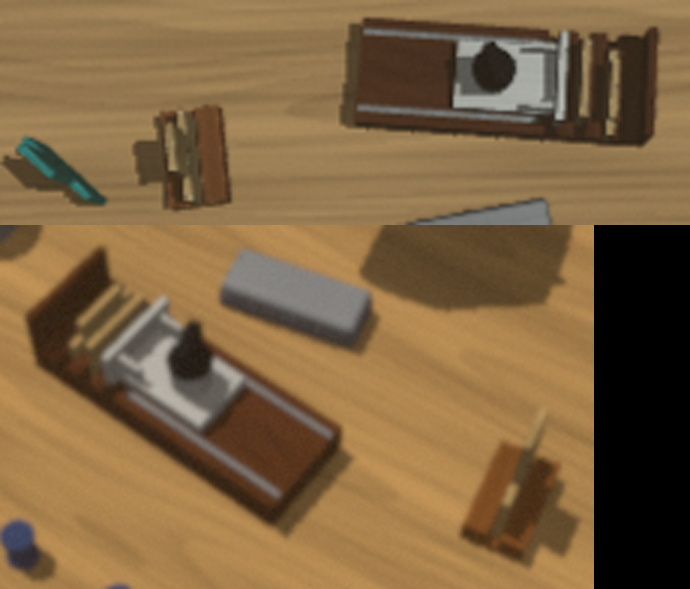

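The crop confirms it: the plywood template stands in the block's groove. Next I'll work out coarse positions and the first approach.

```bash
cat >> h.py <<'E'
def to(pos,yaw_y,frm=None):
    """print shift/turn in move units from present pose to pos with tool down & tool y at world angle yaw_y"""
    o=get_obs() if frm is None else None
    p,M=(np.array(o["position"]),R.from_quat(np.roll(o["tcp_rot"],-1)).as_matrix()) if frm is None else frm
    y=np.array([np.cos(yaw_y),np.sin(yaw_y),0]);z=np.array([0,0,-1.]);x=np.cross(y,z)
    T=np.c_[x,y,z]
    print("shift",(M.T@(np.array(pos)-p)/.1).round(3),"turn",(R.from_matrix(M.T@T).as_rotvec()/np.radians(60)).round(3))
    return np.array(pos),T
E
python3 - <<'E'
from h import *
t=cam("top");s=cam("scene")
print("knob",ray(t,[[265,202]],.12).round(3), "tri",tri(t,(265,202),s,(240,160)).round(3))
print("turq",ray(t,[[107,228],[133,247]],.1).round(3),"flask",ray(t,[[170,127]],.2).round(3))
K,r,tv=cam("wrist");M=R.from_rotvec(r).as_matrix();o=get_obs()
T=R.from_quat(np.roll(o["tcp_rot"],-1)).as_matrix()
print("wristcam in tool",(T.T@(-M.T@tv-o["position"])).round(4),"axes\n",(T.T@M.T).round(3),K[0,0])
f=to((.50,-.02,.25),-1.51)
E
```

```text
knob [[ 0.554 -0.008  0.12 ]] tri [ 0.554 -0.008  0.124]
turq [[0.493 0.454 0.1  ]
 [0.436 0.376 0.1  ]] flask [[0.761 0.255 0.2  ]]
wristcam in tool [ 7.450e-02 -1.000e-04 -1.421e-01] axes
 [[-0.001 -0.957 -0.29 ]
 [ 1.    -0.001  0.   ]
 [-0.    -0.29   0.957]] 327.72525581500815
shift [ 4.684 -4.487 -0.185] turn [-0.002 -0.     0.246]
```

>>> step_arm(moves=[[[0.4, -0.36, -0.04, 0, 0, 0, 1], [0.8, -0.72, -0.04, 0, 0, 0, 1], [1, -0.9, -0.04, 0, 0, 0, 1]]])

```text
time_s: 0.4
position: [0.2633, -0.4734, 0.2347]
tcp_rot: [-0.002, 0.987, 0.159, 0.0]
ft_force: [0.4, -0.4, 0.1]
grip_width: 0.0851
finger_force: 0.0
```

>>> step_arm(moves=[[[0.33, -0.3, -0.04, 0, 0, 0, 1], [0.66, -0.6, -0.04, 0, 0, 0, 1], [1, -0.9, -0.04, 0, 0, 0, 1]]])

```text
time_s: 0.7
position: [0.3298, -0.3582, 0.2391]
tcp_rot: [-0.0, 0.987, 0.158, -0.0]
ft_force: [1.1, -1.0, -0.2]
grip_width: 0.0853
finger_force: 0.0
```

>>> step_arm(moves=[[[0.33, -0.3, -0.04, 0, 0, 0, 1], [0.66, -0.6, -0.04, 0, 0, 0, 1], [1, -0.9, -0.04, 0, 0, 0, 1]]])

```text
time_s: 1.0
position: [0.3966, -0.2413, 0.2433]
tcp_rot: [-0.0, 0.987, 0.158, -0.0]
ft_force: [0.4, 0.1, 0.1]
grip_width: 0.0854
finger_force: 0.0
```

>>> step_arm(moves=[[[0.33, -0.3, -0.04, 0, 0, 0, 1], [0.66, -0.6, -0.04, 0, 0, 0, 1], [1, -0.9, -0.04, 0, 0, 0, 1]]])

```text
time_s: 1.3
position: [0.4633, -0.1244, 0.2473]
tcp_rot: [-0.0, 0.987, 0.159, -0.0]
ft_force: [0.9, -1.1, 0.3]
grip_width: 0.0854
finger_force: 0.0
```

>>> step_arm(moves=[[[0.33, -0.3, -0.04, 0, 0, 0.1, 1], [0.66, -0.6, -0.04, 0, 0, 0.2, 1], [1, -0.9, -0.04, 0, 0, 0.246, 1], [1, -0.9, -0.04, 0, 0, 0.246, 1], [1, -0.9, -0.04, 0, 0, 0.246, 1]]])

```text
time_s: 1.8
position: [0.5294, -0.0084, 0.2508]
tcp_rot: [0.0, 0.999, 0.032, -0.001]
ft_force: [0.3, -0.4, -0.1]
grip_width: 0.0854
finger_force: 0.0
```

```bash
python3 - <<'E'
from h import *
import pickle
im=get_image("wrist");c=cam("wrist");o=get_obs();pickle.dump((c,o["position"],o["tcp_rot"]),open("w1.pkl","wb"))
print(o["time_s"],o["position"],o["tcp_rot"],o["ft_force"])
cv2.imwrite("pics/w1.png",im[:,:,::-1]);cv2.imwrite("pics/w1b.png",cv2.resize(im[:,:,::-1],(800,600),interpolation=cv2.INTER_CUBIC))
E
```

```text
1.85 [ 0.52901682 -0.0093766   0.25079878] [ 6.69271905e-05  9.99511697e-01  3.12359388e-02 -8.24603994e-04] [-0.11271511 -0.47335744 -0.60618891]
```

View pics/w1b.png

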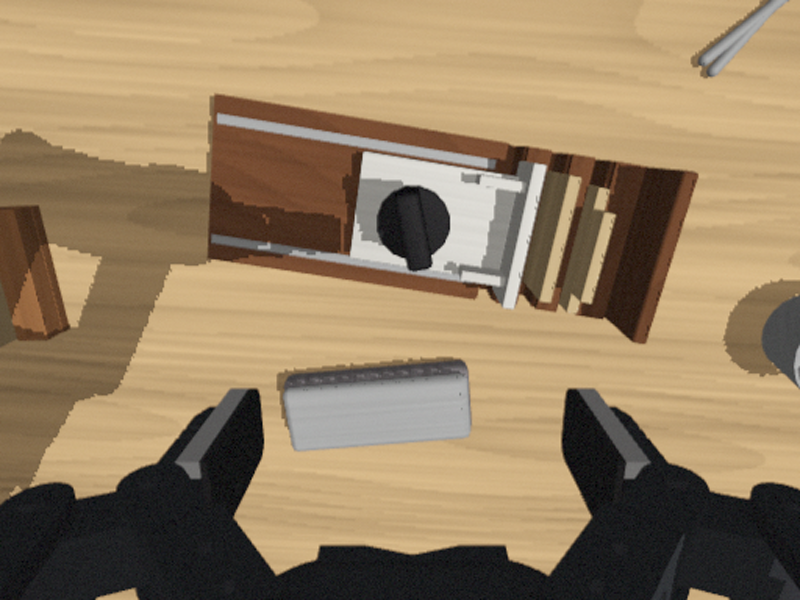

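Wrist view (800×600): the knob is at (414,222), its bar running (412,190)–(420,268). The free groove is under or beside the keeper plate (530,235). The filed templates are at (557,240) and (590,250), and the rack's left end is (213,97)–(209,260).

```bash
python3 - <<'E'
from h import *
import pickle
c,_,_=pickle.load(open("w1.pkl","rb"))
f=lambda L,z: ray(c,np.array(L)/1.5625,z)[:,:2].round(4).tolist()
print("rack +y end",f([(213,96),(209,261)],.039))
print("top edge,bottom edge",f([(213,96),(505,146)],.039),f([(209,261),(478,298)],.039))
print("fixed end outer top",f([(695,172),(645,343)],.085))
print("plate face top",f([(546,164),(514,307)],.085))
print("bar end, edges L,R",f([(421,268)],.1265),f([(398,205),(410,268)],.1265),f([(424,195),(432,264)],.1265))
print("disc l r",f([(377,222),(450,222)],.0945))
im=cv2.imread("pics/w1.png");cv2.imwrite("pics/c2.png",cv2.resize(np.clip(im[105:185,220:300].astype(float)*3,0,255).astype(np.uint8),(600,600),interpolation=cv2.INTER_CUBIC))
E
```

```text
rack +y end [[0.6251, 0.1251], [0.5158, 0.1335]]
top edge,bottom edge [[0.6251, 0.1251], [0.606, -0.0661]] [[0.5158, 0.1335], [0.5003, -0.0587]]
fixed end outer top [[0.5981, -0.1706], [0.4902, -0.1622]]
plate face top [[0.5972, -0.0831], [0.5092, -0.0749]]
bar end, edges L,R [[0.5406, -0.0133]] [[0.5731, 0.0008], [0.5403, -0.0074]] [[0.579, -0.0122], [0.5432, -0.019]]
disc l r [[0.5589, 0.0131], [0.5615, -0.0293]]
```

View pics/c2.png

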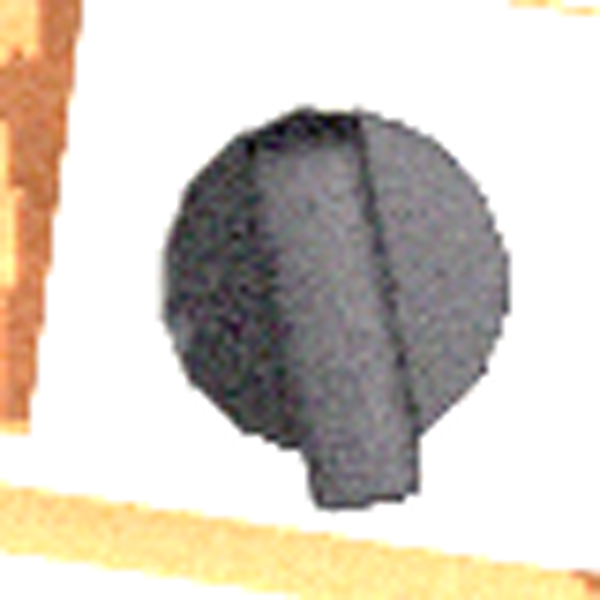

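Crop: the bar's top-face corners are about (258,150), (358,145), (418,490) and (315,508), so its centre is near (337,323).

```bash
python3 - <<'E'
from h import *
import pickle
c,_,_=pickle.load(open("w1.pkl","rb"))
P=ray(c,np.array([(258,150),(358,145),(418,490),(315,508)])/7.5+[220,105],.1265)[:,:2]
print(P.round(4),P.mean(0).round(4));d=(P[0]+P[1]-P[2]-P[3])/2;b=np.arctan2(d[1],d[0]);print(np.hypot(*d),"bar angle",b,"joint",np.pi/2-.085-b)
to((*P.mean(0),.25),b-np.pi/2);to((*P.mean(0),.099),b-np.pi/2)
E
```

```text
[[ 0.578   0.0013]
 [ 0.5792 -0.0093]
 [ 0.542  -0.0184]
 [ 0.5392 -0.0071]] [ 0.5596 -0.0084]
0.038978988573111016 bar angle 0.22684989731697927 joint 1.2589464294779174
shift [0.306 0.009 0.007] turn [-0.     0.002 -0.157]
shift [0.308 0.009 1.517] turn [-0.     0.002 -0.157]
```

>>> step_arm(moves=[[[0.3, 0.01, 0, 0, 0, -0.14, 0.6], [0.307, 0.009, 0.35, 0, 0.002, -0.157, 0.6], [0.307, 0.009, 0.75, 0, 0.002, -0.157, 0.6]]])

```text
time_s: 2.15
position: [0.5621, -0.0107, 0.1771]
tcp_rot: [0.001, 0.994, 0.112, 0.004]
ft_force: [-0.0, -0.1, 0.4]
grip_width: 0.0513
finger_force: 0.0
```

>>> step_arm(moves=[[[0, 0, 0.3, 0, 0, 0, 0.6], [0, 0, 0.6, 0, 0, 0, 0.6], [0, 0, 0.767, 0, 0, 0, 0.6], [0, 0, 0.767, 0, 0, 0, 0.6]]])

```text
time_s: 2.55
position: [0.5578, -0.0098, 0.0971]
tcp_rot: [-0.001, 0.994, 0.111, -0.002]
ft_force: [-0.3, -0.7, 0.8]
grip_width: 0.0512
finger_force: 0.0
```

>>> step_arm(moves=[[[0, 0, 0, 0, 0, 0, 0.3], [0, 0, 0, 0, 0, 0, 0], [0, 0, 0, 0, 0, 0, 0], [0, 0, 0, 0, 0, 0, 0], [0, 0, 0, 0, 0, 0, 0]]], grip_force=40)

```text
time_s: 3.05
position: [0.5608, -0.0074, 0.1012]
tcp_rot: [-0.001, 0.994, 0.112, 0.002]
ft_force: [-1.4, 5.4, 5.9]
grip_width: 0.0131
finger_force: 41.2
```

>>> step_arm(moves=[[[0, 0, 0, 0, 0, -0.1, 0], [0, 0, 0, 0, 0, -0.2, 0], [0, 0, 0, 0, 0, -0.3, 0], [0, 0, 0, 0, 0, -0.4, 0], [0, 0, 0, 0, 0, -0.5, 0], [0, 0, 0, 0, 0, -0.6, 0], [0, 0, 0, 0, 0, -0.6, 0]]])

```text
time_s: 3.75
position: [0.56, -0.0083, 0.1011]
tcp_rot: [0.0, 0.91, 0.415, 0.001]
ft_force: [-3.3, 2.2, 6.4]
grip_width: 0.0135
finger_force: 41.4
```

>>> step_arm(moves=[[[0, 0, 0, 0, 0, -0.1, 0], [0, 0, 0, 0, 0, -0.2, 0], [0, 0, 0, 0, 0, -0.3, 0], [0, 0, 0, 0, 0, -0.4, 0], [0, 0, 0, 0, 0, -0.5, 0], [0, 0, 0, 0, 0, -0.57, 0], [0, 0, 0, 0, 0, -0.57, 0]]])

```text
time_s: 4.45
position: [0.559, -0.0082, 0.101]
tcp_rot: [-0.0, 0.748, 0.664, 0.0]
ft_force: [-4.6, 1.7, 8.4]
grip_width: 0.0134
finger_force: 41.6
```

```bash
python3 - <<'E'
from h import *
o=get_obs();print(o["wrist_torque"],o["ft_force"],o["q"],o["grip_width"])
p=np.array(o["position"]);T=R.from_quat(np.roll(o["tcp_rot"],-1)).as_matrix();print(p,np.arctan2(T[1,1],T[0,1]))
a=-.085
to(p+.075*np.array([-np.sin(a),np.cos(a),0]),np.arctan2(T[1,1],T[0,1]))
E
```

```text
[0.38452103 0.73337341 0.10818543] [-4.5544003   1.70164485  8.3721682 ] [-2.14656250e-01  6.25008753e-01  1.70941891e+00  5.05714462e-04
  8.07625822e-01 -9.69688709e-02] 0.013385045026799174
[ 0.55902748 -0.00815813  0.1010458 ] -0.11803693447567298
shift [ 0.75  -0.025  0.   ] turn [-0. -0. -0.]
```

>>> step_arm(moves=[[[0.1, 0, 0, 0, 0, 0, 0], [0.2, -0.01, 0, 0, 0, 0, 0], [0.3, -0.01, 0, 0, 0, 0, 0], [0.4, -0.015, 0, 0, 0, 0, 0], [0.5, -0.02, 0, 0, 0, 0, 0], [0.6, -0.02, 0, 0, 0, 0, 0], [0.7, -0.025, 0, 0, 0, 0, 0], [0.7, -0.025, 0, 0, 0, 0, 0]]])

```text
time_s: 5.25
position: [0.5657, 0.0622, 0.1011]
tcp_rot: [0.0, 0.748, 0.664, 0.001]
ft_force: [-3.6, 1.6, 6.6]
grip_width: 0.0134
finger_force: 41.3
```

>>> step_arm(moves=[[[0, 0, 0, 0, 0, 0, 0.5], [0, 0, 0, 0, 0, 0, 0.5], [0, 0, 0, 0, 0, 0, 0.5], [0, 0, -0.2, 0, 0, 0, 0.5], [0, 0, -0.6, 0, 0, 0, 0.5], [0, 0, -1, 0, 0, 0, 0.5]]])

```text
time_s: 5.85
position: [0.5658, 0.0609, 0.1999]
tcp_rot: [-0.0, 0.748, 0.663, -0.0]
ft_force: [0.6, -1.1, 0.2]
grip_width: 0.0427
finger_force: 0.0
```

>>> step_arm(moves=[[[0.3, 0.1, -0.3, 0, 0, 0.14, 0.5], [0.6, 0.2, -0.5, 0, 0, 0.28, 0.5], [0.8, 0.3, -0.5, 0, 0, 0.42, 0.5], [0.9, 0, -0.5, 0, 0, 0.56, 0.5], [1, 0, -0.5, 0, 0, 0.7, 0.5]]])

```text
time_s: 6.35
position: [0.5747, 0.1615, 0.2491]
tcp_rot: [-0.0, 0.937, 0.349, -0.001]
ft_force: [0.5, 0.1, -0.6]
grip_width: 0.0428
finger_force: 0.0
```

>>> step_arm(moves=[[[0, 0, 0, 0, 0, 0.14, 0.5], [0, 0, 0, 0, 0, 0.28, 0.5], [0, 0, 0, 0, 0, 0.42, 0.5], [0, 0, 0, 0, 0, 0.56, 0.5], [0, 0, 0, 0, 0, 0.68, 0.5], [0, 0, 0, 0, 0, 0.68, 0.5]]])

```text
time_s: 6.95
position: [0.5782, 0.1602, 0.2495]
tcp_rot: [-0.0, 1.0, 0.003, 0.001]
ft_force: [0.8, -0.7, -0.1]
grip_width: 0.0428
finger_force: 0.0
```

```bash
python3 - <<'E'
from h import *
import pickle
im=get_image("wrist");pickle.dump(cam("wrist"),open("w2.pkl","wb"));cv2.imwrite("pics/w2.png",im[:,:,::-1])
o=get_obs();print(o["time_s"],o["position"],o["tcp_rot"])
to((.46,.28,.25),-np.pi/2-.05)
E
```

```text
7.0 [0.57817694 0.16026125 0.24954978] [-2.20987842e-05  9.99991712e-01  3.94630471e-03  1.00142905e-03]
shift [-1.172 -1.207 -0.007] turn [-0.    -0.002  0.055]
```

>>> step_arm(moves=[[[-0.3, -0.3, 0, 0, 0, 0, 0.5], [-0.6, -0.6, 0, 0, 0, 0, 0.5], [-0.9, -0.95, 0, 0, 0, 0, 0.5], [-0.95, -1, 0, 0, 0, 0, 0.5], [-0.95, -1, 0, 0, 0, 0, 0.5]]])

```text
time_s: 7.5
position: [0.4817, 0.2609, 0.2497]
tcp_rot: [0.0, 1.0, 0.005, 0.001]
ft_force: [1.4, -1.0, 0.5]
grip_width: 0.0428
finger_force: 0.0
```

```bash
python3 - <<'E'
from h import *
import pickle
im=get_image("wrist");pickle.dump(cam("wrist"),open("w3.pkl","wb"));cv2.imwrite("pics/w3.png",im[:,:,::-1])
o=get_obs();print(o["time_s"],o["position"],o["tcp_rot"])
cv2.imwrite("pics/w3b.png",cv2.resize(im[:,:,::-1],(800,600),interpolation=cv2.INTER_CUBIC))
E
```

```text
7.55 [0.48296676 0.26012718 0.24977825] [3.58398137e-05 9.99989827e-01 4.17205042e-03 1.71446371e-03]
```

View pics/w3b.png

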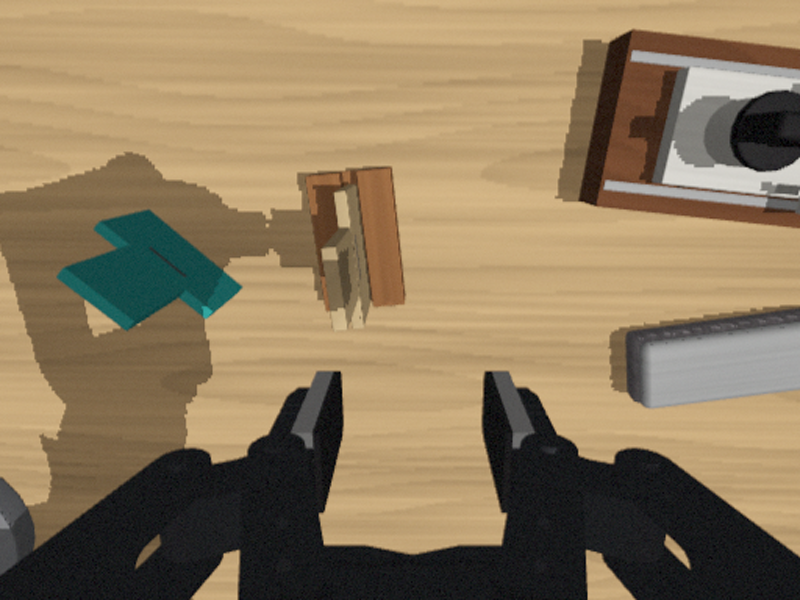

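Wrist view: the plywood template is in the block at (340,250), with the turquoise look-alike well away at (150,265). I'll enlarge the template for exact corners.

```bash
python3 - <<'E'
from h import *
im=cv2.imread("pics/w3.png")[95:220,175:275]
cv2.imwrite("pics/c3.png",cv2.resize(np.clip(im.astype(float)*1.2,0,255).astype(np.uint8),(480,600),interpolation=cv2.INTER_CUBIC))
E
```

```text
(no output)
```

View pics/c3.png

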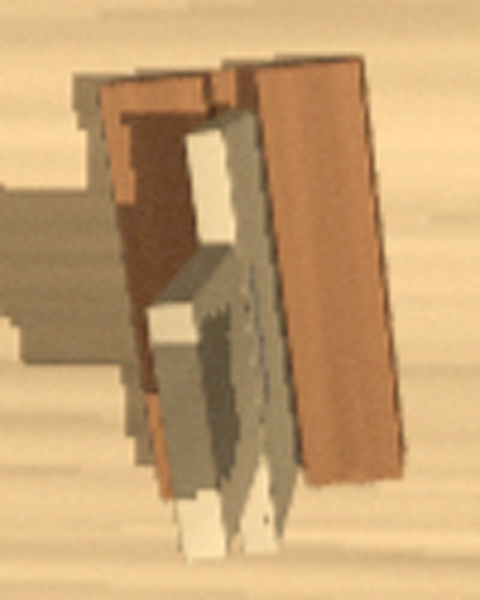

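Crop: the neck's top face (partly in finger shadow) has corners at about (150,305), (197,303), (228,555) and (188,557). The far shoulder's top is (188,135)–(235,243).

```bash
python3 - <<'E'
from h import *
import pickle
c=pickle.load(open("w3.pkl","rb"))
P=ray(c,np.array([(150,305),(197,303),(228,555),(186,557)])/4.8+[175,95],.138)[:,:2]
S=ray(c,np.array([(187,135),(222,125),(235,243),(203,245)])/4.8+[175,95],.073)[:,:2]
B=ray(c,np.array([(100,85),(362,58),(403,480),(170,500)])/4.8+[175,95],.026)[:,:2]
print(P.round(4),P.mean(0).round(4));d=(P[0]+P[1]-P[2]-P[3])/2;b=np.arctan2(d[1],d[0]);print(np.hypot(*d),b)
print(S.round(4),S.mean(0).round(4),np.arctan2(*((S[0]+S[1]-S[2]-S[3])[::-1])))
print(B.round(4),B.mean(0),np.arctan2(*((B[0]+B[1]-B[2]-B[3])[::-1])))
m=P.mean(0)
to((*m,.105),b-np.pi/2)
E
```

```text
[[0.5079 0.3057]
 [0.5083 0.298 ]
 [0.4646 0.2941]
 [0.4641 0.3014]] [0.4862 0.2998]
0.043949881654005485 0.09269144367848543
[[0.5298 0.3082]
 [0.5318 0.3012]
 [0.5083 0.2993]
 [0.5078 0.3058]] [0.5194 0.3036] 0.09677348633726529
[[0.5368 0.3345]
 [0.5431 0.2751]
 [0.4436 0.2655]
 [0.4381 0.3225]] [0.49038232 0.29940057] 0.10847969710191828
shift [ 0.031 -0.396  1.448] turn [ 0.    -0.003 -0.081]
```

>>> step_arm(moves=[[[0.02, -0.38, 0.1, 0, 0, -0.08, 0.5], [0.031, -0.396, 0.3, 0, -0.003, -0.081, 0.5], [0.031, -0.396, 0.6, 0, -0.003, -0.081, 0.5], [0.031, -0.396, 0.6, 0, -0.003, -0.081, 0.5]]])

```text
time_s: 7.95
position: [0.4846, 0.2977, 0.186]
tcp_rot: [0.001, 0.999, 0.045, -0.004]
ft_force: [-0.8, 0.2, -0.0]
grip_width: 0.0426
finger_force: 0.0
```

>>> step_arm(moves=[[[0, 0, 0.3, 0, 0, 0, 0.5], [0, 0, 0.6, 0, 0, 0, 0.5], [0, 0, 0.85, 0, 0, 0, 0.5], [0, 0, 0.85, 0, 0, 0, 0.5]]])

```text
time_s: 8.35
position: [0.4849, 0.298, 0.1025]
tcp_rot: [0.001, 0.999, 0.045, -0.003]
ft_force: [-0.8, 0.1, -0.4]
grip_width: 0.0427
finger_force: 0.0
```

>>> step_arm(moves=[[[0, 0, 0, 0, 0, 0, 0.2], [0, 0, 0, 0, 0, 0, 0], [0, 0, 0, 0, 0, 0, 0], [0, 0, 0, 0, 0, 0, 0], [0, 0, 0, 0, 0, 0, 0]]], grip_force=40)

```text
time_s: 8.85
position: [0.4871, 0.3002, 0.1065]
tcp_rot: [-0.001, 0.999, 0.045, 0.002]
ft_force: [0.8, -0.6, 7.1]
grip_width: 0.0074
finger_force: 41.9
```

>>> step_arm(moves=[[[0, 0, -0.1, 0, 0, 0, 0], [0, 0, -0.25, 0, 0, 0, 0], [0, 0, -0.5, 0, 0, 0, 0], [0, 0, -0.8, 0, 0, 0, 0], [0, 0, -0.9, 0, 0, 0, 0], [0, 0, -0.9, 0, 0, 0, 0]]])

```text
time_s: 9.45
position: [0.4863, 0.3001, 0.1964]
tcp_rot: [-0.001, 0.999, 0.045, 0.001]
ft_force: [0.5, 0.1, -1.0]
grip_width: 0.0073
finger_force: 40.8
```

```bash
python3 - <<'E'
from h import *
import pickle
for n in ("scene","top","wrist"):
    im=get_image(n);pickle.dump(cam(n),open(f"{n}4.pkl","wb"));cv2.imwrite(f"pics/{n}4.png",im[:,:,::-1])
o=get_obs();print(o["time_s"],o["position"],o["tcp_rot"],o["grip_width"])
a=cv2.imread("pics/w2.png")[30:230,230:512]
b=cv2.imread("pics/wrist4.png")
s=cv2.imread("pics/scene4.png")[120:260,170:430]
out=np.zeros((600,800,3),np.uint8);a=cv2.resize(a,(420,298));out[:298,:420]=a
b2=cv2.resize(b,(380,285));out[:285,420:]=b2
s2=cv2.resize(s,(557,300));out[300:,:557]=s2;cv2.imwrite("pics/m4.png",out)
E
```

```text
9.6 [0.48439924 0.29927488 0.19325946] [ 3.46011177e-04  9.98973921e-01  4.52458950e-02 -1.94795761e-03] 0.007015283046633459
```

View pics/m4.png

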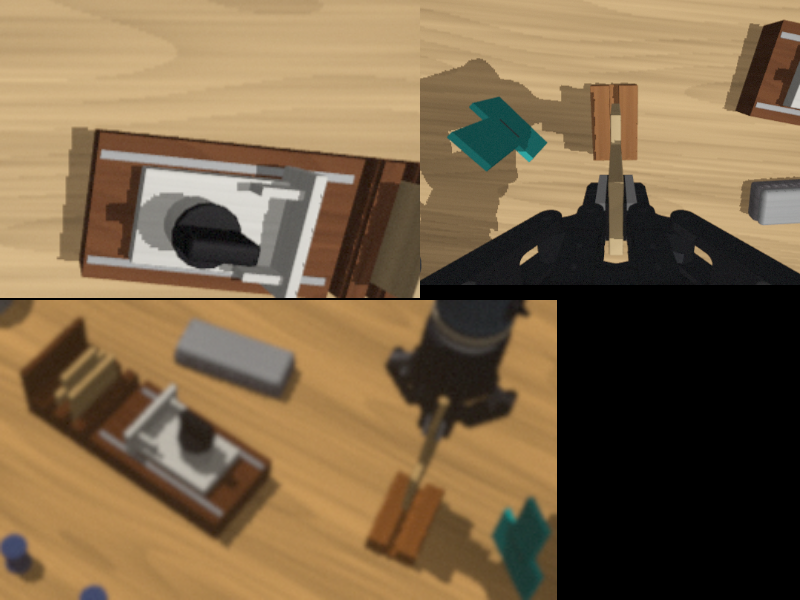

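Montage: the template is held upright by its neck and clear of the stand. The keeper is drawn back, and the filed templates are in place. Next I'll refine the free slot with a view of the w2 image rectified onto the rim plane.

```bash
cat >> h.py <<'E'
A=-.085; RO=np.array([.5573,-.0186])-.025*np.array([-np.sin(A),np.cos(A)])
def rk(x,y,z): 
    c,s=np.cos(A),np.sin(A); return np.array([RO[0]+c*x-s*y,RO[1]+s*x+c*y,z])
E
python3 - <<'E'
from h import *
import pickle
c=pickle.load(open("w2.pkl","rb"));im=cv2.imread("pics/w2.png")
# rack y (mm) -60..20 -> cols, x -65..65 -> rows up ; 6 px/mm
pts=np.float32([[20,65],[-45,65],[-45,-65],[20,-65]])
src=proj(c,[rk(x/1e3,y/1e3,.039) for y,x in pts]).astype(np.float32)
print(src.round(0).tolist())
dst=np.float32([[0,0],[520,0],[520,520],[0,520]])
H=cv2.getPerspectiveTransform(src,dst);w=cv2.warpPerspective(im,H,(520,520),flags=cv2.INTER_CUBIC)
w=np.clip(w.astype(float)*1.6,0,255).astype(np.uint8)
for y in (-10,-17.5,-25,-32.5,-40): 
    u=int((20-y)*8);cv2.line(w,(u,0),(u,14),(0,255,0),1);cv2.line(w,(u,505),(u,520),(0,255,0),1)
for x in (-55,55): 
    v=int((65-x)*4);cv2.line(w,(0,v),(20,v),(0,255,0),1)
cv2.imwrite("pics/slot.png",w)
E
```

```text
[[443.0, 125.0], [503.0, 131.0], [470.0, 242.0], [415.0, 237.0]]
```

View pics/slot.png

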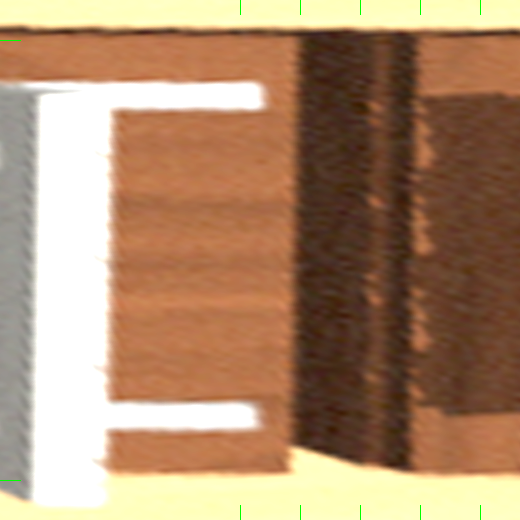

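Slot view: the groove mouth spans columns 298–414 at the rim, so it is centred at rack y ≈ −24.5 mm, with a slope adding about −0.008 rad of yaw. That puts the slot centre near (0.554, −0.068) with yaw −0.092. Carrying it over high.

>>> step_arm(moves=[[[0, 0, -0.3, 0, 0, 0, 0], [0, 0.2, -0.6, 0, 0, 0, 0], [0.02, 0.5, -0.65, 0, 0, 0, 0], [0.083, 0.93, -0.65, 0, 0, 0, 0]]])

```text
time_s: 10.0
position: [0.5019, 0.2083, 0.2595]
tcp_rot: [-0.0, 0.999, 0.047, -0.0]
ft_force: [0.7, 0.6, -1.0]
grip_width: 0.0072
finger_force: 40.8
```

>>> step_arm(moves=[[[0.02, 0.3, 0, 0, 0, 0, 0], [0.05, 0.6, 0, 0, 0, 0, 0], [0.083, 0.93, 0, 0, 0, 0, 0]]])

```text
time_s: 10.3
position: [0.518, 0.1148, 0.2577]
tcp_rot: [-0.0, 0.999, 0.045, -0.002]
ft_force: [1.7, 0.2, -0.8]
grip_width: 0.0072
finger_force: 40.8
```

>>> step_arm(moves=[[[0.02, 0.3, 0, 0, 0, 0, 0], [0.05, 0.6, 0, 0, 0, 0, 0], [0.083, 0.93, 0, 0, 0, 0, 0]]])

```text
time_s: 10.6
position: [0.5346, 0.0232, 0.2576]
tcp_rot: [-0.001, 0.999, 0.045, -0.002]
ft_force: [-0.6, -0.1, -1.0]
grip_width: 0.0077
finger_force: 40.8
```

>>> step_arm(moves=[[[0.02, 0.3, 0, 0, 0, 0.06, 0], [0.05, 0.6, 0, 0, 0, 0.12, 0], [0.083, 0.85, 0, 0, 0, 0.177, 0], [0.083, 0.93, 0, 0, 0, 0.177, 0], [0.083, 0.93, 0, 0, 0, 0.177, 0], [0.083, 0.93, 0, 0, 0, 0.177, 0]]])

```text
time_s: 11.2
position: [0.5514, -0.0668, 0.2585]
tcp_rot: [-0.001, 0.999, -0.047, -0.002]
ft_force: [0.4, -0.4, -0.5]
grip_width: 0.0075
finger_force: 40.8
```

```bash
cat >> h.py <<'E'
def avg(n=8):
    P=[];Q=[]
    for _ in range(n):
        get_image("wrist");o=get_obs();P.append(o["position"]);Q.append(np.roll(o["tcp_rot"],-1))
    print("t",o["time_s"],"std",np.std(P,0).round(4)); return np.mean(P,0),R.from_quat(Q).mean().as_matrix()
E
python3 - <<'E'
from h import *
p,M=avg();print(p.round(4),M.round(4).tolist())
to((.5541,-.068,.160),-np.pi/2-.092,(p,M))
E
```

```text
t 11.6 std [0.0002 0.0003 0.0003]
[ 0.552  -0.0667  0.2593] [[0.9956, -0.0932, -0.0016], [-0.0932, -0.9956, 0.0006], [-0.0016, -0.0004, -1.0]]
shift [0.024 0.011 0.993] turn [-0.     0.002 -0.001]
```

>>> step_arm(moves=[[[0.024, 0.011, 0.3, 0, 0.002, 0, 0], [0.024, 0.011, 0.6, 0, 0.002, 0, 0], [0.024, 0.011, 0.9, 0, 0.002, 0, 0], [0.024, 0.011, 0.99, 0, 0.002, 0, 0]]])

```text
time_s: 12.0
position: [0.5524, -0.0683, 0.1577]
tcp_rot: [-0.001, 0.999, -0.047, -0.002]
ft_force: [-0.6, 0.3, -0.3]
grip_width: 0.0071
finger_force: 40.7
```

>>> step_arm(moves=[[[0, 0, 0.1, 0, 0, 0, 0], [0, 0, 0.18, 0, 0, 0, 0], [0, 0, 0.23, 0, 0, 0, 0], [0, 0, 0.27, 0, 0, 0, 0]]])

```text
time_s: 12.4
position: [0.5551, -0.0693, 0.1338]
tcp_rot: [0.0, 0.999, -0.047, 0.001]
ft_force: [0.3, 0.2, -0.6]
grip_width: 0.0073
finger_force: 40.7
```

>>> step_arm(moves=[[[0, 0, 0.03, 0, 0, 0, 0], [0, 0, 0.06, 0, 0, 0, 0], [0, 0, 0.09, 0, 0, 0, 0], [0, 0, 0.12, 0, 0, 0, 0], [0, 0, 0.12, 0, 0, 0, 0]]])

```text
time_s: 12.9
position: [0.5542, -0.069, 0.121]
tcp_rot: [-0.0, 0.999, -0.047, 0.0]
ft_force: [-0.2, 0.2, -0.7]
grip_width: 0.0072
finger_force: 40.7
```

In the groove without contact. Continuing to the floor, expected at TCP about 0.102.

>>> step_arm(moves=[[[0, 0, 0.04, 0, 0, 0, 0], [0, 0, 0.08, 0, 0, 0, 0], [0, 0, 0.12, 0, 0, 0, 0], [0, 0, 0.16, 0, 0, 0, 0], [0, 0, 0.16, 0, 0, 0, 0]]])

```text
time_s: 13.4
position: [0.5541, -0.069, 0.1047]
tcp_rot: [-0.0, 0.999, -0.047, -0.0]
ft_force: [-0.2, -0.3, -1.5]
grip_width: 0.0074
finger_force: 40.7
```

>>> step_arm(moves=[[[0, 0, 0.01, 0, 0, 0, 0], [0, 0, 0.02, 0, 0, 0, 0], [0, 0, 0.03, 0, 0, 0, 0], [0, 0, 0.03, 0, 0, 0, 0]]])

```text
time_s: 13.8
position: [0.5547, -0.0692, 0.1026]
tcp_rot: [0.0, 0.999, -0.047, 0.001]
ft_force: [-0.3, -0.4, -0.4]
grip_width: 0.0076
finger_force: 40.9
```

>>> step_arm(moves=[[[0, 0, 0.01, 0, 0, 0, 0], [0, 0, 0.02, 0, 0, 0, 0], [0, 0, 0.03, 0, 0, 0, 0], [0, 0, 0.03, 0, 0, 0, 0]]])

```text
time_s: 14.2
position: [0.5547, -0.0692, 0.1025]
tcp_rot: [0.0, 0.999, -0.047, 0.001]
ft_force: [-4.2, 1.0, 18.6]
grip_width: 0.0073
finger_force: 43.9
```

>>> step_arm(moves=[[[0, 0, -0.03, 0, 0, 0, 0], [0, 0, -0.03, 0, 0, 0, 0.1], [0, 0, -0.03, 0, 0, 0, 0.4], [0, 0, -0.03, 0, 0, 0, 0.4], [0, 0, -0.03, 0, 0, 0, 0.4], [0, 0, -0.2, 0, 0, 0, 0.4], [0, 0, -0.6, 0, 0, 0, 0.4], [0, 0, -1, 0, 0, 0, 0.4]]])

```text
time_s: 15.0
position: [0.5536, -0.0689, 0.1993]
tcp_rot: [-0.0, 0.999, -0.047, -0.001]
ft_force: [1.2, 0.0, -0.6]
grip_width: 0.034
finger_force: 0.0
```

>>> step_arm(moves=[[[0, -0.3, -0.2, 0, 0, 0, 0.4], [0, -0.7, -0.2, 0, 0, 0, 0.4], [0, -1, -0.2, 0, 0, 0, 0.4]]])

```text
time_s: 15.3
position: [0.5643, 0.0319, 0.2204]
tcp_rot: [-0.0, 0.999, -0.048, 0.001]
ft_force: [-0.3, -0.2, -0.1]
grip_width: 0.0344
finger_force: 0.0
```

>>> step_arm(moves=[[[0, -0.305, 0, 0, 0, -0.14, 0.4], [0, -0.305, 0, 0, 0, -0.28, 0.4], [0, -0.305, 0, 0, 0, -0.42, 0.4], [0, -0.305, 0, 0, 0, -0.56, 0.4], [0, -0.305, 0, 0, 0, -0.7, 0.4], [0, -0.305, 0, 0, 0, -0.74, 0.4]]])

```text
time_s: 15.9
position: [0.5665, 0.0609, 0.219]
tcp_rot: [-0.0, 0.942, 0.335, 0.0]
ft_force: [-0.6, -0.9, 1.1]
grip_width: 0.0342
finger_force: 0.0
```

>>> step_arm(moves=[[[0, 0, 0, 0, 0, -0.14, 0.4], [0, 0, 0, 0, 0, -0.28, 0.4], [0, 0, 0, 0, 0, -0.42, 0.4], [0, 0, 0, 0, 0, -0.56, 0.4], [0, 0, 0, 0, 0, -0.7, 0.4], [0, 0, 0, 0, 0, -0.735, 0.4], [0, 0, 0, 0, 0, -0.735, 0.4], [0, 0, 0, 0, 0, -0.735, 0.4]]])

```text
time_s: 16.7
position: [0.5666, 0.0608, 0.2191]
tcp_rot: [0.0, 0.749, 0.663, 0.0]
ft_force: [0.1, 0.2, -0.8]
grip_width: 0.0341
finger_force: 0.0
```

```bash
python3 - <<'E'
from h import *
p,M=avg(6);print(p.round(4))
to((.5657,.0618,.101),-.118,(p,M))
E
```

```text
t 17.0 std [0.     0.     0.0001]
[0.5667 0.0608 0.2193]
shift [ 0.008 -0.012  1.183] turn [ 0.001 -0.    -0.003]
```

>>> step_arm(moves=[[[0.008, -0.012, 0.3, 0, 0, 0, 0.4], [0.008, -0.012, 0.6, 0, 0, 0, 0.4], [0.008, -0.012, 0.9, 0, 0, 0, 0.4], [0.008, -0.012, 0.98, 0, 0, 0, 0.4]]])

```text
time_s: 17.4
position: [0.5635, 0.0619, 0.1186]
tcp_rot: [-0.002, 0.749, 0.663, -0.002]
ft_force: [-0.4, -0.6, -0.1]
grip_width: 0.0342
finger_force: 0.0
```

>>> step_arm(moves=[[[0, 0, 0.1, 0, 0, 0, 0.4], [0, 0, 0.19, 0, 0, 0, 0.4], [0, 0, 0.19, 0, 0, 0, 0.2], [0, 0, 0.19, 0, 0, 0, 0], [0, 0, 0.19, 0, 0, 0, 0], [0, 0, 0.19, 0, 0, 0, 0], [0, 0, 0.19, 0, 0, 0, 0]]])

```text
time_s: 18.1
position: [0.5656, 0.0618, 0.1028]
tcp_rot: [0.0, 0.748, 0.663, 0.0]
ft_force: [-2.0, 0.0, -1.3]
grip_width: 0.0131
finger_force: 43.7
```

>>> step_arm(moves=[[[-0.08, 0, 0, 0, 0, 0, 0], [-0.16, 0.005, 0, 0, 0, 0, 0], [-0.24, 0.01, 0, 0, 0, 0, 0], [-0.32, 0.01, 0, 0, 0, 0, 0], [-0.4, 0.015, 0, 0, 0, 0, 0], [-0.45, 0.015, 0, 0, 0, 0, 0], [-0.48, 0.015, 0, 0, 0, 0, 0], [-0.48, 0.015, 0, 0, 0, 0, 0]]])

```text
time_s: 18.9
position: [0.561, 0.0126, 0.1027]
tcp_rot: [0.0, 0.749, 0.663, -0.0]
ft_force: [-4.4, -0.8, 5.4]
grip_width: 0.0132
finger_force: 44.4
```

>>> step_arm(moves=[[[-0.01, 0, 0, 0, 0, 0, 0], [-0.02, 0, 0, 0, 0, 0, 0], [-0.03, 0, 0, 0, 0, 0, 0], [-0.04, 0, 0, 0, 0, 0, 0], [-0.04, 0, 0, 0, 0, 0, 0]]])

```text
time_s: 19.4
position: [0.5607, 0.0094, 0.1027]
tcp_rot: [0.0, 0.749, 0.663, 0.0]
ft_force: [-3.4, 0.6, 5.3]
grip_width: 0.0131
finger_force: 44.5
```

>>> step_arm(moves=[[[-0.01, 0, 0, 0, 0, 0, 0], [-0.02, 0, 0, 0, 0, 0, 0], [-0.02, 0, 0, 0, 0, 0, 0]]])

```text
time_s: 19.7
position: [0.5605, 0.0074, 0.1027]
tcp_rot: [0.0, 0.749, 0.663, 0.0]
ft_force: [-4.2, 1.4, 5.4]
grip_width: 0.0129
finger_force: 44.5
```

>>> step_arm(moves=[[[-0.01, 0, 0, 0, 0, 0, 0], [-0.02, 0, 0, 0, 0, 0, 0], [-0.02, 0, 0, 0, 0, 0, 0]]])

```text
time_s: 20.0
position: [0.5605, 0.0066, 0.1028]
tcp_rot: [-0.0, 0.749, 0.663, 0.001]
ft_force: [-2.1, 5.7, 5.4]
grip_width: 0.0129
finger_force: 44.5
```

>>> step_arm(moves=[[[-0.01, 0, 0, 0, 0, 0, 0], [-0.01, 0, 0, 0, 0, 0, 0]]])

```text
time_s: 20.2
position: [0.5604, 0.0064, 0.1027]
tcp_rot: [-0.001, 0.749, 0.662, 0.002]
ft_force: [-1.7, 8.2, 4.6]
grip_width: 0.0132
finger_force: 44.4
```

Contact: the force is rising and the keeper is snug. Now tightening clockwise.

>>> step_arm(moves=[[[0, 0, 0, 0, 0, 0.1, 0], [0, 0, 0, 0, 0, 0.2, 0], [0, 0, 0, 0, 0, 0.3, 0], [0, 0, 0, 0, 0, 0.4, 0], [0, 0, 0, 0, 0, 0.5, 0], [0, 0, 0, 0, 0, 0.6, 0], [0, 0, 0, 0, 0, 0.7, 0], [0, 0, 0, 0, 0, 0.7, 0]]], grip_force=60)

```text
time_s: 21.0
position: [0.5613, 0.0059, 0.1028]
tcp_rot: [-0.0, 0.937, 0.349, 0.002]
ft_force: [-0.8, 6.1, 3.7]
grip_width: 0.013
finger_force: 62.6
```

>>> step_arm(moves=[[[0, 0, 0, 0, 0, 0.1, 0], [0, 0, 0, 0, 0, 0.2, 0], [0, 0, 0, 0, 0, 0.3, 0], [0, 0, 0, 0, 0, 0.4, 0], [0, 0, 0, 0, 0, 0.48, 0], [0, 0, 0, 0, 0, 0.55, 0], [0, 0, 0, 0, 0, 0.55, 0]]])

```text
time_s: 21.7
position: [0.5616, 0.005, 0.1029]
tcp_rot: [-0.0, 0.998, 0.07, 0.002]
ft_force: [-0.3, 3.3, 4.4]
grip_width: 0.0126
finger_force: 62.7
```

```bash
python3 - <<'E'
from h import *
o=get_obs();print(o["wrist_torque"],o["ft_force"],o["q"])
T=R.from_quat(np.roll(o["tcp_rot"],-1)).as_matrix();print("joint est",-.09-np.arctan2(T[1,1],T[0,1]))
E
```

```text
[ 0.68380436  0.11003588 -0.12930335] [-0.30697761  3.3072355   4.43648357] [-0.19065546  0.62327641  1.70503905  0.00173893  0.80963619  1.2393071 ]
joint est 1.3411596985979715
```

>>> step_arm(moves=[[[0, 0, 0, 0, 0, 0.04, 0], [0, 0, 0, 0, 0, 0.08, 0], [0, 0, 0, 0, 0, 0.11, 0], [0, 0, 0, 0, 0, 0.11, 0]]])

```text
time_s: 22.1
position: [0.5616, 0.0049, 0.1029]
tcp_rot: [-0.0, 1.0, 0.013, 0.002]
ft_force: [-0.0, 3.7, 5.3]
grip_width: 0.0129
finger_force: 62.7
```

>>> step_arm(moves=[[[0, 0, 0, 0, 0, 0, 0.2], [0, 0, 0, 0, 0, 0, 0.4], [0, 0, 0, 0, 0, 0, 0.4], [0, 0, 0, 0, 0, 0, 0.4], [0, 0, -0.2, 0, 0, 0, 0.4], [0, 0, -0.6, 0, 0, 0, 0.4], [0, 0, -1, 0, 0, 0, 0.4]]])

```text
time_s: 22.8
position: [0.5595, 0.0048, 0.2026]
tcp_rot: [-0.0, 1.0, 0.013, -0.001]
ft_force: [1.5, -0.1, -0.5]
grip_width: 0.0346
finger_force: 0.0
```

>>> step_arm(moves=[[[0, 0, -0.4, 0, 0, 0, 0.4], [0, 0, -0.5, 0, 0, 0, 0.4], [0, 0, -0.5, 0, 0, 0, 0.4], [0, 0, -0.5, 0, 0, 0, 0.4]]])

```text
time_s: 23.2
position: [0.5592, 0.0051, 0.2511]
tcp_rot: [-0.0, 1.0, 0.013, -0.001]
ft_force: [-0.3, 0.0, 0.2]
grip_width: 0.0342
finger_force: 0.0
```

```bash
python3 - <<'E'
from h import *
im=get_image("wrist")[:,:,::-1];s=get_image("scene")[100:240,160:330,::-1]
o=get_obs();print(o["time_s"],o["position"],o["ft_force"])
out=np.zeros((600,800,3),np.uint8);out[:330,:440]=cv2.resize(im,(440,330));s=cv2.resize(s,(360,296),interpolation=cv2.INTER_CUBIC);out[:296,440:]=s
out[330:,:]=cv2.resize(im[60:195,112:512],(800,270),interpolation=cv2.INTER_CUBIC)
cv2.imwrite("pics/end.png",out)
E
```

```text
23.3 [0.55884936 0.00515131 0.2502675 ] [-0.64609306 -0.27028055  0.7914909 ]
```

View pics/end.png

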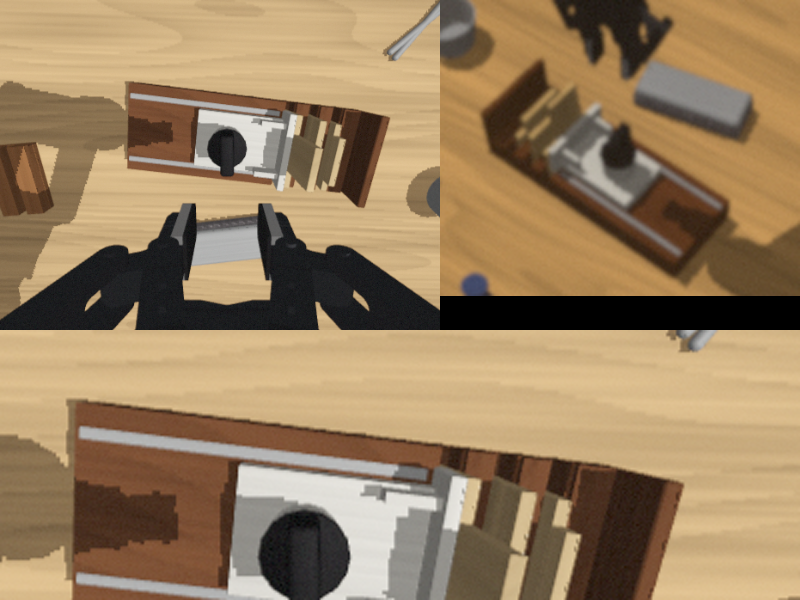

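Final view: the template stands in the free slot directly against the keeper plate, and the knob bar is across the row. Both filed templates are in place, and the gripper is clear.

```bash
python3 -c "
from bench import *
print(hand_in())"
```

```text
the job is handed in; nothing more can be done
None
```

I handed the job in at about 23 s: the template is down in the free slot, the keeper is snug against it and the knob is turned fully tight by my estimate, but the hand-in returned no verdict.

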